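# Hang the keyhole plate on the stand's screw

## Robot

A 6-joint arm with a two-finger parallel gripper is mounted at the origin on a cart in front of the work surface, level with it; the furniture and walls round the work are solid. World frame = base frame: x ahead of the robot, y to its left, z up, the work surface at z = 0. Lengths are in m, angles in rad, forces in N, time in s.
With the tool pointing down it reaches from about 0.225 to 0.875 m from the base axis. Payload 3.4 kg.
Tool frame: the origin (TCP) lies at the very end of the fingers, on their centre line; the grasp point (between the pads) lies 19 mm behind it; z points along the fingers, y is the line along which they close (so a half turn about z gives the same grasp; the last joint's range is limited). The gripper opens to 85 mm and grips with 20 to 120 N. Pads are 22 mm wide; open, the fingers measure 114 mm over their backs; the gripper's body (76 mm by 85 mm) begins 54 mm behind the grasp point. The pads swing forward as they close: fully open they stand 13 mm farther back than shut.
Start: joints at [-1.349, 0.276, 1.505, -0, 1.361, -0.121], TCP at [0.193, -0.542, 0.201] pointing down, gripper open.
Joint ranges: [-2.89, 2.89], [-0.75, 2.08], [0.22, 2.7], [-1.18, 4.32], [0.11, 2.71], [-2.7, 2.7]. Speed limits (rad/s): [2.57, 2.57, 3.14, 3.14, 3.14, 3.14].

## Interface

Orientations are given as a unit quaternion [w, x, y, z].
In Python, from rig import readout, vision, manip gives the robot as it stands.
- The arm moves only by the shell command python3 -m handwheel 'ROWS' [FORCE]. ROWS is JSON, a list of rows, each a list of 3 entries, a list of its own where there are three numbers: the shift along the tool's x, y, z in mm, then the turn, a rotation vector about the tool's x, y, z in units of 6 degrees (1.0 is 6 degrees), then the closure, from -1 (fully open) to 1 (shut), so that 0 is half open. A call has 1 to 20 rows; each row shifts and turns the commanded pose from where the row before left it, along the tool's axes as they then stand; what a row does not reach is not made up. A row lasts 1/8 s, in which the tool goes at most 62.5 mm and 10.7 degrees, less where a joint would pass 70% of its speed; a pose out of reach is approached as far as the arm can. A call is refused whole if a number of a shift passes 62.5 or a number of a turn 1, either way. A call with a gripper value outside its range is refused whole. The fingers move at their own pace and stop on an object; FORCE is the grip in N (left out, the last holds). Time passes only in rows, so rows that do not move let the fingers close. It gives the time, the measured TCP pose, the force, the opening and the grip force at its end, in the units of the state.
- readout.get_state(): the state, without advancing time (a new reading comes with each control period).
- vision.get_image(name): name is "side" or "top" or "wrist"; returns the picture (480x640x3 uint8, blue, green, red); there is no depth.
- vision.camera_params(name): a dict with "intrinsics" (3x3 intrinsics, pixels), "dist" ([k1, k2, p1, p2, k3] as OpenCV has them; the pictures are not rectified), "rvec" (rotation vector, rad) and "tvec" (3), from world to camera coordinates, as OpenCV has them; the wrist camera has in their place "hand_eye" (4x4, takes a point from camera to tool coordinates, whose origin is the TCP and whose axes are the flange's). Camera axes: x right, y down, z forward; pixel columns grow to the right and rows downward; lengths in m; the calibration is good to about 2 mm. A picture is of the moment at which its call begins: read the wrist's pose just before it. camera_params takes no time and is no camera call.
- manip.sign_off(): hands the job in; it is judged then, once.
The state is a dict: "clock": time; "qpos": joint angles; "qd": joint speeds; "effort": joint torques, N m; "position": TCP position; "ee_rot": TCP orientation; "contact_force": force on the tool from outside, world axes, zero at the start; "moment": the same for the moment, N m; "width": finger opening in m; "gripper_force": force on a finger pad.
Only numpy, scipy, OpenCV 4.12 (cv2) and the standard library are available. Lean on these libraries where they do the work, as an engineer would, in place of code of your own. Each camera call takes 0.05 s, during which the arm holds its last target. There are 200 camera calls.

## Task

Hang the notice plate that has the keyhole on the screw of the display stand: pass the keyhole's wide hole over the screw head until the plate lies flat on the rail, then, still holding it, draw it straight down until the narrow slot is locked fully home on the screw, and let go so that it hangs straight. The screw can be set anywhere in the rail's adjusting slot, so find it by eye or by touch. Leave the plate with only a round hole in the rack.

Things in the scene. Friction and masses are not known exactly. Their poses are not given: they have to be found in the camera images.
- stand: Fixed display stand: wooden foot 130 x 190 x 14 mm, two dark posts, and across their tops a grey rail 170 wide, 44 high, 12 mm thick, top edge at z = 187 mm. Origin on the table, 10 mm behind the rail's front face; z up, y along the rail, -x out of its front face (towards the robot). A rigid steel pan-head screw stands out of that face: shank 6 mm thick, head 14 mm wide, 5 mm thick.
- rail_mid (a point): Middle of the rail's front face, 165 mm above the table, 22 mm below its top edge; axes as the stand's. The screw's axis (along -x) is up to 8 mm to either side (y) and up to 4 mm above or below this point, differently each time: it is not reported, find it by eye or touch. The head's underside is 8.5 mm, its front 13.5 mm off the rail's face. Before and above the rail is free.
- rack: Fixed wooden rack, 60 mm deep (x) x 190 mm wide (y) x 40 mm high, origin under its middle, z up. Two upright slots side by side, centred at y = +45 and -45 mm, each 76 mm long (y), 8 mm wide (x), floor 8 mm above the table. One plate stands in each; which is in which varies.
- plate_grip (a point): The keyhole plate, loose, white-painted sheet metal, 0.16 to 0.26 kg, upright in the rack: 70 mm wide (y), 183 high (z), sheet 5 mm thick (x); its top 34 mm is a folded hem 8 mm thick. This point is the middle of the hem, 166 mm above the lower edge: pinch it here from above across the thickness. x through the sheet, y across, z up the plate. Front and back are alike.
- plate_seat (a point): Point of the same plate, mid-thickness, 51 mm below plate_grip, 115 mm above the lower edge: where the screw's axis lies when locked. The keyhole's slot, 9 mm wide, closes 3 mm above this point and runs straight down into the wide hole, 19 mm wide and high, lower corners cut, centred 24 mm below this point. Axes as plate_grip.
- blank_grip (a point): The other plate, the same in size, hem and material, but with only a 19 mm hole and no slot; it stays in the rack. This point is the middle of its hem, 166 mm above its lower edge.
There are look-alikes about, which are no part of the job. Leave any blue or yellow look-alike of the part that bears plate_grip alone.

How it is judged:
By the outcome, as a careful person would: the job done as asked, in the order asked, and still so for the second after the job is handed in, with the robot touching nothing.
It also fails if it takes over 61 s, if anything falls off the work surface, if the arm or the gripper's body presses on something with over 40 N, if the wrist force passes 120 N, or if a joint passes its speed limit or range.

## Working session

There is one attempt and no reset: what is moved stays moved. The work goes in short steps, Python scripts to look and compute and a shell command to move; the robot and the scene stay as the last step left them, time stands still between calls to the robot, and variables do not carry over. Pictures are saved under pics/ and viewed, at most 10 in all, crops included, and the job is handed in when it is done.

```bash
mkdir -p pics; ls; python3 - <<'E'
from rig import readout, vision
import cv2
print(readout.get_state())
for n in("side","top"):
    cv2.imwrite(f"pics/{n}0.png",vision.get_image(n))
    print(n,vision.camera_params(n))
print(vision.camera_params("wrist"))
E
```

```text
pics
{'clock': 0.0, 'qpos': array([-1.34897993e+00,  2.76613731e-01,  1.50611399e+00,  1.45131308e-05,
        1.36069310e+00, -1.20988443e-01]), 'qd': array([-2.90580639e-04, -9.53094850e-04,  1.71154311e-04,  7.51427591e-05,
        1.36934304e-03, -1.71407533e-04]), 'effort': array([ 5.15259435e-04, -4.16772687e+01, -2.45803410e+01, -3.88454446e-04,
        1.10536540e-02,  4.25135894e-06]), 'position': array([ 0.19315501, -0.54098172,  0.1997367 ]), 'ee_rot': array([-9.13279559e-04,  9.85346381e-01,  1.70562818e-01, -3.89764721e-05]), 'contact_force': array([ 0.03508608, -0.98461445, -0.59876292]), 'moment': array([-0.00139241, -0.01813669,  0.03496817]), 'gripper_force': 0.0, 'width': 0.08551866786276038}
side {'intrinsics': array([[502.49440745,   0.        , 316.70265739],
       [  0.        , 502.49440745, 236.59261523],
       [  0.        ,   0.        ,   1.        ]]), 'dist': array([-0.12333836,  0.        ,  0.        ,  0.        ,  0.        ]), 'rvec': array([ 0.37513913, -2.56608838,  1.47773907]), 'tvec': array([0.54791082, 0.13137472, 1.23327349])}
top {'intrinsi
[... 256 characters left out ...]
[ 2.1515182 , -2.19251945,  0.10665259]), 'tvec': array([0.12272278, 0.57197666, 0.9866234 ])}
{'intrinsics': array([[354.38836636,   0.        , 320.08202017],
       [  0.        , 354.38836636, 234.69705682],
       [  0.        ,   0.        ,   1.        ]]), 'dist': array([-0.02534112,  0.        ,  0.        ,  0.        ,  0.        ]), 'hand_eye': array([[ 6.65954368e-04, -9.63077914e-01, -2.69222007e-01,
         6.76353823e-02],
       [ 9.99999742e-01,  7.13405587e-04, -7.84147187e-05,
        -8.33707442e-04],
       [ 2.67583967e-04, -2.69221885e-01,  9.63078141e-01,
        -1.72516395e-01],
       [ 0.00000000e+00,  0.00000000e+00,  0.00000000e+00,
         1.00000000e+00]])}
```

View pics/side0.png

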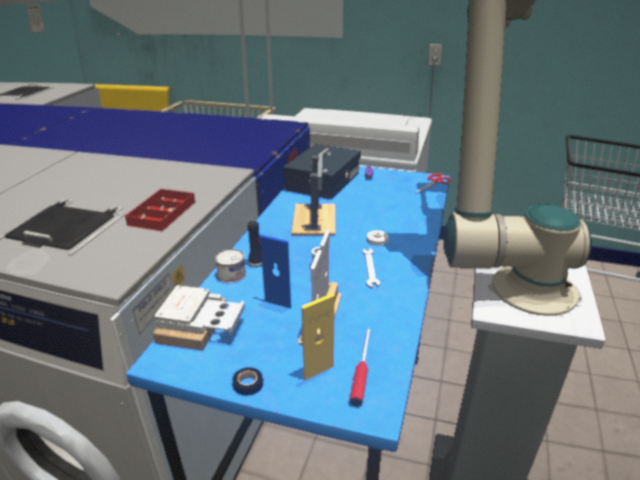

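View pics/top0.png

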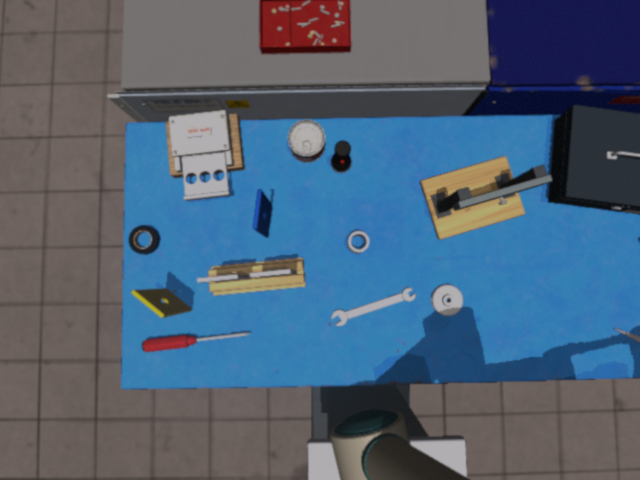

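```bash
cat > h.py <<'E'
import numpy as np, cv2
from scipy.spatial.transform import Rotation as R
from rig import readout, vision
def quat(q): return R.from_quat([q[1],q[2],q[3],q[0]])
def cam(n,st=None):
    """K, dist, R_wc (world->cam), t"""
    p=vision.camera_params(n)
    if n!="wrist":
        return p["intrinsics"],p["dist"],cv2.Rodrigues(p["rvec"])[0],p["tvec"]
    T=np.eye(4);T[:3,:3]=quat(st["ee_rot"]).as_matrix();T[:3,3]=st["position"]
    M=np.linalg.inv(T@p["hand_eye"])
    return p["intrinsics"],p["dist"],M[:3,:3],M[:3,3]
def rays(c,px):
    K,d,Rm,t=c
    u=cv2.undistortPoints(np.array(px,float).reshape(-1,1,2),K,d).reshape(-1,2)
    return -Rm.T@t,(np.c_[u,np.ones(len(u))])@Rm
def onplane(c,px,n,k):
    o,D=rays(c,px);n=np.array(n,float)
    return np.array([o+v*(k-n@o)/(n@v) for v in D])
def proj(c,P):
    K,d,Rm,t=c
    return cv2.projectPoints(np.array(P,float).reshape(-1,3),cv2.Rodrigues(Rm)[0],np.array(t),K,d)[0].reshape(-1,2)
E
python3 - <<'E'
import cv2,numpy as np
t=cv2.imread("pics/top0.png");s=cv2.imread("pics/side0.png")
a=cv2.resize(t[140:250,410:560],(545,400)[:2] and (400,293),interpolation=2)
b=cv2.resize(t[240:310,190:320],(400,215),interpolation=2)
c=cv2.resize(s[140:240,270:370],(400,400),interpolation=2)
d=cv2.resize(s[225:345,270:370],(400,480),interpolation=2)
o=np.zeros((600,800,3),np.uint8)
o[:293,:400]=a;o[300:515,:400]=b;
o[:240,400:]=c[:240];o[240:600,400:]=d[:360]
cv2.imwrite("pics/c1.png",o)
E
```

```text
(no output)
```

View pics/c1.png

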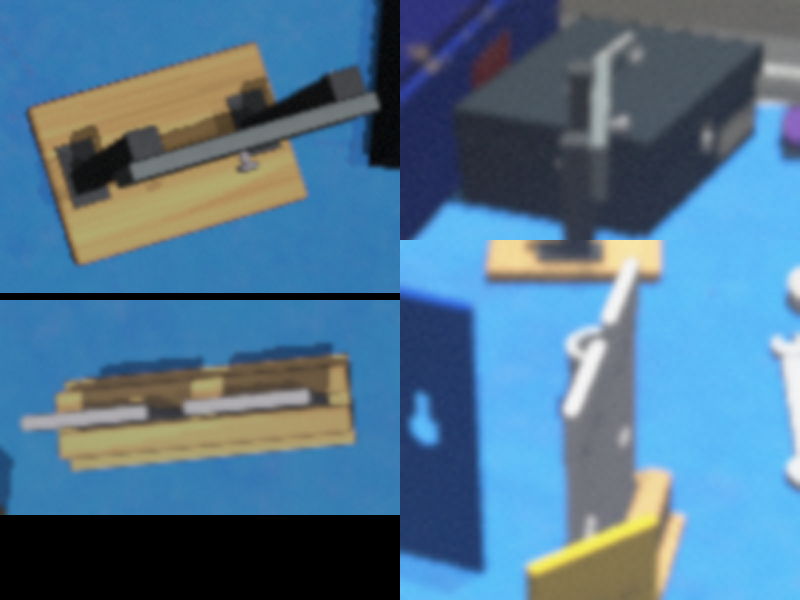

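```bash
python3 - <<'E'
from h import *
c=cam("top")
f=lambda L,s,x,y:[[x+a/s,y+b/s] for a,b in L]
print("rail front top",onplane(c,f([(133,182),(380,108)],2.667,410,140),[0,0,1],.187))
print("screw",onplane(c,f([(247,163)],2.667,410,140),[0,0,1],.165))
print("foot corners",onplane(c,f([(30,108),(255,43),(305,193),(78,264)],2.667,410,140),[0,0,1],.014))
print("platesL",onplane(c,f([(20,422),(148,412)],3.077,190,240),[0,0,1],.191))
print("platesR",onplane(c,f([(183,408),(310,397)],3.077,190,240),[0,0,1],.191))
print("rack",onplane(c,f([(60,390),(347,356),(354,440),(70,468)],3.077,190,240),[0,0,1],.04))
E
```

```text
rail front top [[ 0.59255105 -0.11687887  0.187     ]
 [ 0.63819433 -0.28068526  0.187     ]]
screw [[ 0.60689687 -0.19932739  0.165     ]]
foot corners [[ 0.67581238 -0.08605599  0.014     ]
 [ 0.7245391  -0.26513953  0.014     ]
 [ 0.60527665 -0.29766216  0.014     ]
 [ 0.55344969 -0.1184802   0.014     ]]
platesL [[0.31797395 0.33276098 0.191     ]
 [0.32224359 0.26360981 0.191     ]]
platesR [[0.32406114 0.2447234  0.191     ]
 [0.32872965 0.1762488  0.191     ]]
rack [[0.30942255 0.34631056 0.04      ]
 [0.32767671 0.16351652 0.04      ]
 [0.27521463 0.15987805 0.04      ]
 [0.26072858 0.33999848 0.04      ]]
```

```bash
python3 -m handwheel '[[[0,0,-2],[0,0,-0.95],-1],[[0,0,-2],[0,0,-0.95],-1],[[0,0,-2],[0,0,-0.95],-1],[[0,0,-2],[0,0,-0.95],-1],[[0,0,-2],[0,0,-0.95],-1],[[0,0,-2],[0,0,-0.95],-1],[[0,0,-2],[0,0,-0.95],-1],[[0,0,-2],[0,0,-0.95],-1],[[0,0,-2],[0,0,-0.95],-1],[[0,0,-2],[0,0,-0.95],-1],[[0,0,-2],[0,0,-0.95],-1],[[0,0,-2],[0,0,-0.95],-1],[[0,0,-2],[0,0,-0.95],-1],[[0,0,-2],[0,0,-0.95],-1],[[0,0,0],[0,0,-0.95],-1]]'
python3 -m handwheel '[[[18,36,0],[0,0,0],-1],[[18,36,0],[0,0,0],-1],[[18,36,0],[0,0,0],-1],[[18,36,0],[0,0,0],-1],[[18,36,0],[0,0,0],-1],[[18,36,0],[0,0,0],-1],[[18,36,0],[0,0,0],-1],[[18,36,0],[0,0,0],-1],[[18,36,0],[0,0,0],-1],[[18,36,0],[0,0,0],-1],[[18,36,0],[0,0,0],-1],[[18,36,0],[0,0,0],-1],[[0,0,0],[0,0,0],-1]]'
cat >> h.py <<'E'
def target(yaw,tilt):
    """yaw of tool x (deg), tool down; then tilt deg about tool x"""
    y=np.radians(yaw);x=[np.cos(y),np.sin(y),0]
    b=np.array([x,[np.sin(y),-np.cos(y),0],[0,0,-1]]).T
    return R.from_matrix(b)*R.from_rotvec([np.radians(tilt),0,0])
def delta(pos,yaw,tilt,st=None):
    st=st or readout.get_state()
    r=quat(st["ee_rot"]);g=target(yaw,tilt)
    d=np.array(pos)-st["position"]
    print("shift now-axes",(r.inv().apply(d)*1e3).round(1),"shift goal-axes",(g.inv().apply(d)*1e3).round(1),"turn",np.degrees((r.inv()*g).as_rotvec()/6).round(2))
E
python3 -c "
from h import *
delta([.557,-.213,.226],105.6,-40)"
```

```text
clock: 1.98
position: [0.1932, -0.5413, 0.2283]
ee_rot: [-0.0, 0.606, 0.795, 0.0]
contact_force: [-0.3, -0.5, -0.5]
width: 0.0854
gripper_force: 0.0
clock: 3.6
position: [0.5553, -0.2181, 0.2278]
ee_rot: [-0.001, 0.606, 0.795, 0.0]
contact_force: [0.3, -0.2, -0.3]
width: 0.0854
gripper_force: 0.0
shift now-axes [4.5 3.  1.8] shift goal-axes [4.5 1.2 3.3] turn [-6.67  0.   -0.04]
```

```bash
python3 -m handwheel '[[[4,3,0],[-0.95,0,0],-1],[[0,0,0],[-0.95,0,0],-1],[[0,0,0],[-0.95,0,0],-1],[[0,0,0],[-0.95,0,0],-1],[[0,0,0],[-0.95,0,0],-1],[[0,0,0],[-0.95,0,0],-1],[[0,0,0],[-0.95,0,0],-1],[[0,0,0],[0,0,0],-1],[[0,0,0],[0,0,0],-1]]'
python3 - <<'E'
from h import *
import pickle
s=readout.get_state();im=vision.get_image("wrist");pickle.dump(s,open("w1.pkl","wb"))
cv2.imwrite("pics/w1.png",im);print(s["position"],s["ee_rot"])
print(proj(cam("wrist",s),[.607,-.199,.165]))
E
```

```text
clock: 4.72
position: [0.5557, -0.2164, 0.2291]
ee_rot: [0.208, 0.572, 0.746, 0.27]
contact_force: [0.4, 0.6, -0.2]
width: 0.0857
gripper_force: 0.0
[ 0.55574288 -0.21636333  0.22905195] [0.20755739 0.57155188 0.74646517 0.27025567]
[[321.87791163 226.74697641]]
```

View pics/w1.png

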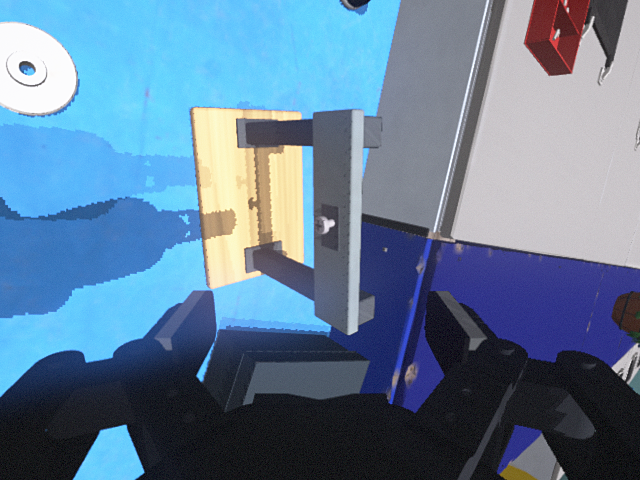

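```bash
python3 - <<'E'
import cv2,numpy as np
t=cv2.imread("pics/w1.png")
o=np.zeros((600,800,3),np.uint8)
o[:,:500]=cv2.resize(t[195:255,305:355],(500,600),interpolation=2)   # 10x
o[:240,520:800]=cv2.resize(t[100:160,300:370],(280,240),interpolation=2) #4x
o[300:540,520:800]=cv2.resize(t[285:345,300:370],(280,240),interpolation=2)
cv2.imwrite("pics/c2.png",o)
E
```

```text
(no output)
```

View pics/c2.png

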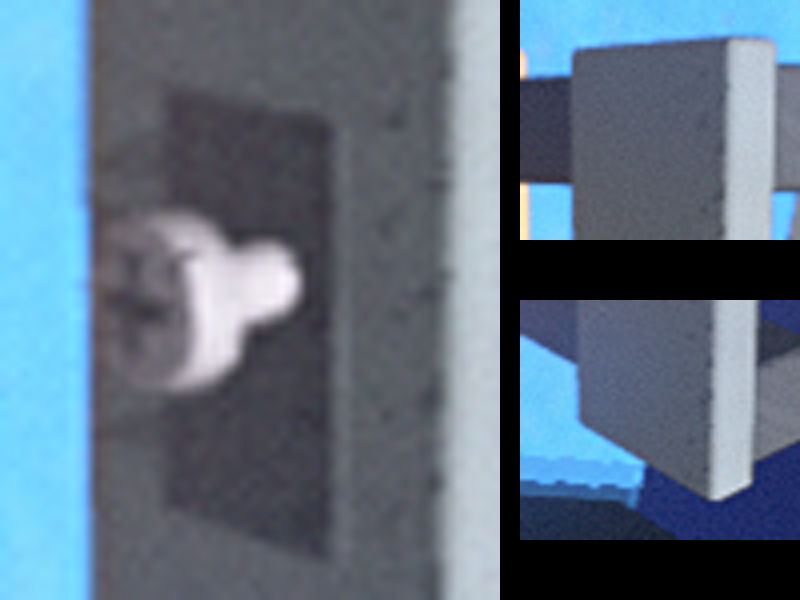

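```bash
python3 - <<'E'
from h import *
import pickle
s=pickle.load(open("w1.pkl","rb"));c=cam("wrist",s);K,d,Rm,t=c
px=np.array([[313,113],[351.5,110],[348,334.75],[314.5,315]])
obj=np.array([[0,85,-22],[0,85,22],[0,-85,22],[0,-85,-22]])/1e3
ok,rv,tv,err=cv2.solvePnPGeneric(obj,px,K,d,flags=cv2.SOLVEPNP_IPPE)
print("err",err.ravel())
for rv_,tv_ in zip(rv,tv):
    Rr=cv2.Rodrigues(rv_)[0];cr=(K,d,Rr,tv_.ravel())
    print("rail mid world",Rm.T@(tv_.ravel()-t), "axes\n",(Rm.T@Rr).round(3))
    h=lambda a,b:(305+a/10,195+b/10)
    print("head front",onplane(cr,[h(143,300)],[1,0,0],-.0135)*1e3)
    print("slot",(onplane(cr,[h(165,90),h(335,125),h(335,555),h(165,505)],[1,0,0],0)*1e3).round(1))
# world estimate with known heights: rail face corners at z .143/.187
print(onplane(c,px[[1,2]],[0,0,1],.187),onplane(c,px[[0,3]],[0,0,1],.143))
# fit stand pose x,y,yaw,dz + small
from scipy.optimize import least_squares
def f(p):
    r=R.from_euler("z",p[2]);return (proj(c,r.apply(obj)+[p[0],p[1],.165+p[3]])-px).ravel()
q=least_squares(f,[.615,-.199,.27,0]);print(q.x,np.degrees(q.x[2]),q.fun.round(1))
r=R.from_euler("z",q.x[2]);m=np.array([q.x[0],q.x[1],.165+q.x[3]])
n=r.apply([1,0,0]);P=onplane(c,[h(143,300)],n,n@m-.0135);print("head in rail",r.inv().apply(P-m)*1e3,P)
E
```

```text
err [0.3613745  8.59363822]
rail mid world [ 0.61976203 -0.19804541  0.16073111] axes
 [[ 0.966 -0.253 -0.041]
 [ 0.254  0.967  0.007]
 [ 0.038 -0.017  0.999]]
head front [[-13.5          3.42389207   3.03628744]]
slot [[  0.   15.9 -11.5]
 [  0.   16.    9.2]
 [  0.  -17.6   9.7]
 [  0.  -18.5 -11.7]]
rail mid world [ 0.61606821 -0.18645752  0.16377983] axes
 [[-0.118  0.058  0.991]
 [-0.337  0.937 -0.095]
 [-0.934 -0.346 -0.091]]
head front [[-13.5        -18.12918598 -30.93390332]]
slot [[  0.    3.  -13.4]
 [  0.    4.8   6.9]
 [  0.  -29.2   6.9]
 [  0.  -28.1 -13. ]]
[[ 0.59193022 -0.11810238  0.187     ]
 [ 0.63712703 -0.27820469  0.187     ]] [[ 0.5948619  -0.11712179  0.143     ]
 [ 0.63940646 -0.27940675  0.143     ]]
[ 0.61912847 -0.19851931  0.27119823 -0.00353229] 15.538513872334805 [-1.3  0.2  1.2  0.2  0.4  0.1 -0.6 -0.6]
head in rail [[-13.5          4.22947183   2.5552476 ]] [[ 0.60498887 -0.19806088  0.16402295]]
```

```bash
python3 -m handwheel '[[[0,-4,-4],[0.95,0,0],-1],[[0,-4,-4],[0.95,0,0],-1],[[0,0,0],[0.95,0,0],-1],[[0,0,0],[0.95,0,0],-1],[[0,0,0],[0.95,0,0],-1],[[0,0,0],[0.95,0,0],-1],[[0,0,0],[0.95,0,0],-1],[[0,0,0],[0,0,0.95],-1],[[0,0,0],[0,0,0.95],-1]]'
python3 -m handwheel '[[[40,-22,0],[0,0,0],-1],[[40,-22,0],[0,0,0],-1],[[40,-22,0],[0,0,0],-1],[[40,-22,0],[0,0,0],-1],[[40,-22,0],[0,0,0],-1],[[40,-22,0],[0,0,0],-1],[[40,-22,0],[0,0,0],-1],[[40,-22,0],[0,0,0],-1],[[40,-22,0],[0,0,0],-1],[[40,-22,0],[0,0,0],-1],[[40,-22,0],[0,0,0],-1],[[40,-22,0],[0,0,0],-1],[[0,0,0],[-0.95,0,0],-1],[[0,0,0],[-0.95,0,0],-1],[[0,0,0],[-0.95,0,0],-1],[[0,0,0],[-0.95,0,0],-1],[[0,0,0],[-0.95,0,0],-1],[[0,0,0],[-0.95,0,0],-1],[[0,0,0],[0,0,0],-1]]'
python3 - <<'E'
from h import *
import pickle
s=readout.get_state();im=vision.get_image("wrist");pickle.dump(s,open("w2.pkl","wb"))
cv2.imwrite("pics/w2.png",im);print(s["position"],s["ee_rot"],s["qpos"])
print(proj(cam("wrist",s),[[.320,.298,.191],[.326,.2105,.191]]))
E
```

```text
clock: 5.9
position: [0.5468, -0.2179, 0.2306]
ee_rot: [0.001, 0.684, 0.729, -0.0]
contact_force: [0.2, 0.2, -0.2]
width: 0.0852
gripper_force: 0.0
clock: 8.28
position: [0.2484, 0.2443, 0.23]
ee_rot: [0.2, 0.651, 0.7, 0.215]
contact_force: [-0.6, -0.3, 0.2]
width: 0.0858
gripper_force: 0.0
[0.24835128 0.24427002 0.23001486] [0.20045629 0.65100912 0.69990182 0.21480652] [ 1.14724474 -0.26019602  2.1471148  -0.61262976  1.03507157  1.33631647]
[[380.20696477 166.68575361]
 [374.51801216 284.38822085]]
```

View pics/w2.png

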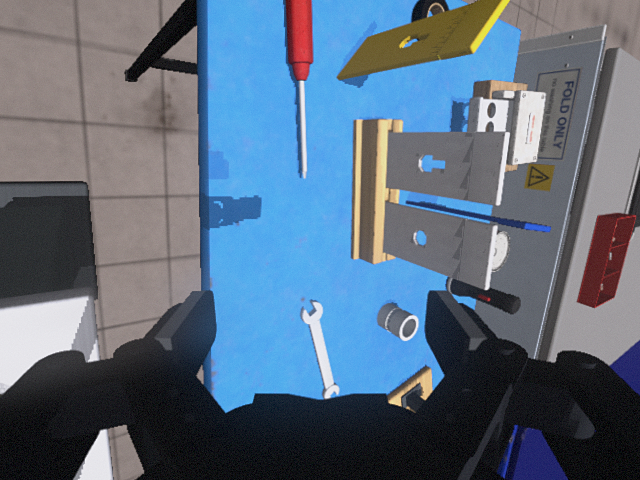

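```bash
python3 - <<'E'
from h import *
import pickle
c=cam("top")
f=lambda L,s,x,y:[[x+a/s,y+(b-300)/s] for a,b in L]
print("platesL",onplane(c,f([(20,422),(148,412)],3.077,190,240),[0,0,1],.191))
print("platesR",onplane(c,f([(183,408),(310,397)],3.077,190,240),[0,0,1],.191))
print("rack",onplane(c,f([(60,390),(347,356),(354,440),(70,468)],3.077,190,240),[0,0,1],.04))
w=cam("wrist",pickle.load(open("w2.pkl","rb")))
L=onplane(c,f([(20,422),(148,412)],3.077,190,240),[0,0,1],.191)
print(proj(w,L))
# wrist, top edge near line of left plate, corners read roughly
print(onplane(w,[[507,131],[500,204]],[0,0,1],.191))
E
```

```text
platesL [[0.47906193 0.33324126 0.191     ]
 [0.48328386 0.26297726 0.191     ]]
platesR [[0.48512175 0.24378598 0.191     ]
 [0.48985337 0.17419254 0.191     ]]
rack [[0.49977693 0.34652477 0.04      ]
 [0.51832795 0.16071004 0.04      ]
 [0.46424232 0.156991   0.04      ]
 [0.44959945 0.33995894 0.04      ]]
[[508.88825358 133.06400725]
 [498.42792835 207.85265491]]
[[0.47519585 0.33476231 0.191     ]
 [0.48494788 0.26672029 0.191     ]]
```

```bash
python3 -m handwheel '[[[0,0,0],[0.95,0,0],-1],[[0,0,0],[0.95,0,0],-1],[[0,0,0],[0.95,0,0],-1],[[0,0,0],[0.95,0,0],-1],[[0,0,0],[0.95,0,0],-1],[[0,0,0],[0.95,0,0],-1],[[5,34,-4],[0,0,0],-1],[[5,34,-4],[0,0,0],-1],[[5,34,-4],[0,0,0],-1],[[5,34,-4],[0,0,0],-1],[[5,34,-4],[0,0,0],-1],[[5,34,-4],[0,0,0],-1],[[5,34,-4],[0,0,0],-1],[[0,0,0],[0,0,0],-1],[[0,0,0],[0,0,0],-1]]'
python3 - <<'E'
from h import *
import pickle
s=readout.get_state();im=vision.get_image("wrist");pickle.dump(s,open("w3.pkl","wb"))
delta([.481,.298,.26],94.2,0,s)
p=proj(cam("wrist",s),[[.479,.333,.191],[.483,.263,.191]]);print(p)
cv2.imwrite("pics/w3.png",im)
E
```

```text
clock: 10.2
position: [0.4862, 0.2929, 0.2583]
ee_rot: [-0.0, 0.684, 0.729, 0.0]
contact_force: [0.2, -0.5, -0.8]
width: 0.0858
gripper_force: 0.0
shift now-axes [ 5.4 -4.9 -1.7] shift goal-axes [ 5.5 -4.8 -1.7] turn [-0.   -0.01 -0.09]
[[314.37997416 179.58240614]
 [314.07160362 276.51915417]]
```

View pics/w3.png

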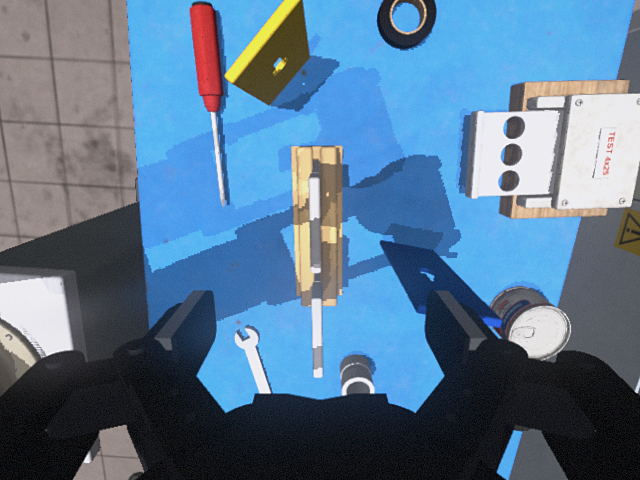

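```bash
python3 - <<'E'
from h import *
import pickle
im=cv2.imread("pics/w3.png").astype(int);s=pickle.load(open("w3.pkl","rb"));w=cam("wrist",s)
# grey (low saturation) bright pixels in the plate zone
m=((im.max(2)-im.min(2))<25)&(im.max(2)>60)
for r in list(range(164,184,2))+list(range(220,232,4))+list(range(262,288,2)):
    cs=np.where(m[r,300:335])[0]+300;print(r,(cs.min(),cs.max(),len(cs)) if len(cs) else None,im[r,315])
for rows in ((173,272),(175,274)):
    print(onplane(w,[[314.5,rows[0]],[316,rows[1]]],[0,0,1],.191))
E
```

```text
164 (np.int64(313), np.int64(322), 9) [104  92  90]
166 (np.int64(313), np.int64(322), 10) [101  90  89]
168 (np.int64(313), np.int64(321), 9) [100  90  88]
170 (np.int64(312), np.int64(322), 11) [100  88  91]
172 (np.int64(312), np.int64(321), 10) [133 124 124]
174 (np.int64(310), np.int64(321), 12) [100  88  88]
176 (np.int64(310), np.int64(321), 12) [95 88 85]
178 (np.int64(309), np.int64(321), 13) [207 202 206]
180 (np.int64(309), np.int64(322), 14) [241 237 239]
182 (np.int64(309), np.int64(321), 13) [240 237 237]
220 (np.int64(309), np.int64(321), 13) [129 124 126]
224 (np.int64(310), np.int64(320), 11) [136 130 131]
228 (np.int64(310), np.int64(320), 11) [132 127 127]
262 (np.int64(311), np.int64(328), 14) [134 126 125]
264 (np.int64(311), np.int64(329), 14) [164 159 159]
266 (np.int64(311), np.int64(328), 17) [161 154 156]
268 (np.int64(311), np.int64(329), 19) [240 234 234]
270 (np.int64(311), np.int64(329), 19) [242 235 235]
272 (np.int64(312), np.int64(328), 17) [236 232 232]
274 (np.int64(315), np.int64(328), 14) [103  95  92]
276 (np.int64(314), np.int64(330), 17) [108  97  93]
278 (np.int64(314), np.int64(331), 18) [108  92  89]
280 (np.int64(314), np.int64(330), 17) [115  99  94]
282 (np.int64(313), np.int64(329), 17) [126 112 110]
284 (np.int64(312), np.int64(328), 17) [118 103  97]
286 (np.int64(312), np.int64(334), 17) [119 104 100]
[[0.47881488 0.33739462 0.191     ]
 [0.48418282 0.26659934 0.191     ]]
[[0.47889539 0.33606533 0.191     ]
 [0.48427814 0.26504976 0.191     ]]
```

```bash
python3 -m handwheel '[[[7,-3.5,0],[0,0,-0.15],-1],[[0,0,25],[0,0,0],-1],[[0,0,25],[0,0,0],-1],[[0,0,25],[0,0,0],-1],[[0,0,20],[0,0,0],-1],[[0,0,8],[0,0,0],-1],[[0,0,0],[0,0,0],0],[[0,0,0],[0,0,0],1],[[0,0,0],[0,0,0],1],[[0,0,0],[0,0,0],1],[[0,0,0],[0,0,0],1],[[0,0,0],[0,0,0],1],[[0,0,0],[0,0,0],1]]' 80
```

```text
clock: 11.88
position: [0.4819, 0.3006, 0.1558]
ee_rot: [0.0, 0.678, 0.735, 0.001]
contact_force: [-0.4, 0.3, 6.3]
width: 0.0046
gripper_force: 78.9
```

```bash
python3 -m handwheel '[[[0,0,-4],[0,0,0],1],[[0,0,-12],[0,0,0],1],[[0,0,-18],[0,0,0],1],[[0,0,-18],[0,0,0],1],[[0,0,-18],[0,0,0],1],[[0,0,-18],[0,0,0],1],[[0,0,0],[0,0,0],1],[[0,0,0],[0,0,0],1]]'
python3 - <<'E'
from h import *
import pickle
s=readout.get_state();im=vision.get_image("wrist");sd=vision.get_image("side");pickle.dump(s,open("w4.pkl","wb"))
print(s["width"],s["gripper_force"],s["contact_force"],s["moment"])
p=proj(cam("side"),[s["position"]])[0];print(p)
o=np.zeros((480,800,3),np.uint8);o[:,:480]=im[:,80:560]
x,y=int(p[0]),int(p[1]);o[:,480:]=cv2.resize(sd[y-40:y+80,x-40:x+40],(320,480),interpolation=2)
cv2.imwrite("pics/w4.png",o);cv2.imwrite("pics/w4raw.png",im)
E
```

```text
clock: 12.88
position: [0.4809, 0.3002, 0.2424]
ee_rot: [-0.0, 0.678, 0.735, -0.001]
contact_force: [-0.7, -0.1, -1.3]
width: 0.004
gripper_force: 78.5
0.004037402056723686 78.53308482888679 [-0.72187273 -0.12404348 -1.33237592] [ 0.02411989 -0.05378589  0.00799056]
[315.57227177 236.56569933]
```

View pics/w4.png

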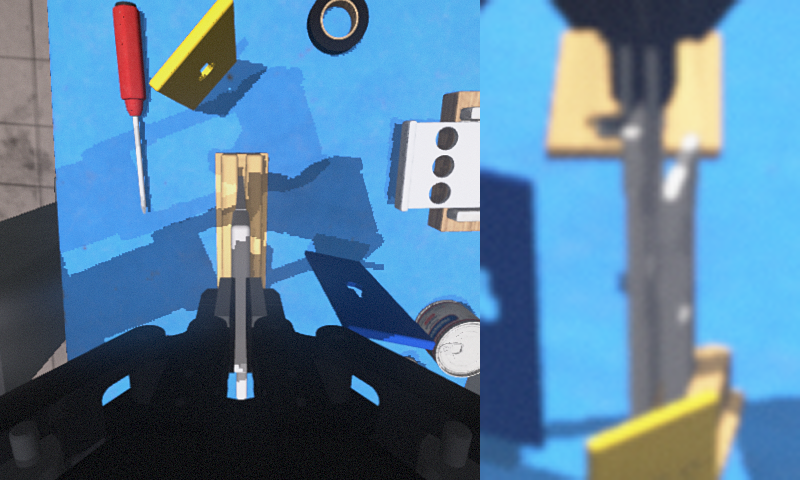

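```bash
python3 - <<'E'
from h import *
import pickle
im=cv2.imread("pics/w4raw.png").astype(int)
for r in list(range(216,236,2))+list(range(362,404,3)):
    print(r,im[r,316:326:3].max(1),end=";")
s=pickle.load(open("w4.pkl","rb"));w=cam("wrist",s);r=quat(s["ee_rot"])
for h in (.030,.036,.042):
    P=onplane(w,[[320.5,226],[320.5,398.5]],[0,0,1],s["position"][2]+h)
    print(h,(r.inv().apply(P-s["position"])*1e3).round(1))
E
```

```text
216 [94 94 93 92];218 [100 103  96  94];220 [ 97 100  98  96];222 [105  96  99  94];224 [106  99  97 100];226 [191 189 192 189];228 [223 223 222 218];230 [238 238 233 233];232 [238 237 236 231];234 [236 235 234 230];362 [123 120 120 119];365 [241 127 162 160];368 [242 198 185 163];371 [238 235 215 160];374 [181 159 158 146];377 [182 164 160 147];380 [183 187 213 215];383 [219 241 240 232];386 [216 241 239 233];389 [217 238 240 230];392 [215 240 239 230];395 [216 241 240 231];398 [212 254 252 173];401 [27 17 25 22];0.03 [[ 32.9  -0.6 -30. ]
 [-53.   -0.5 -30. ]]
0.036 [[ 34.4  -0.6 -36. ]
 [-47.9  -0.6 -36. ]]
0.042 [[ 35.9  -0.7 -42. ]
 [-42.7  -0.6 -42. ]]
```

```bash
python3 -m handwheel '[[[0,-15,0],[0,0,0],1],[[0,-30,0],[0,0,0],1],[[0,-25,0],[0,0,0],1],[[0,0,0],[0,0,-0.91],1],[[0,0,0],[0,0,-0.91],1],[[-15,0,0],[0,0,0],1],[[-36,0,0],[0,0,0],1],[[-36,0,0],[0,0,0],1],[[-36,0,0],[0,0,0],1],[[-36,0,0],[0,0,0],1],[[-36,0,0],[0,0,0],1],[[-36,2,2],[0,0,0],1],[[-36,2,2],[0,0,0],1],[[-36,2,2],[0,0,0],1],[[-36,2,2],[0,0,0],1],[[-36,2,2],[0,0,0],1],[[-36,2,2],[0,0,0],1],[[-36,2,2],[0,0,0],1],[[-36,2,2],[0,0,0],1],[[-30,2,1],[0,0,0],1]]'
python3 - <<'E'
from h import *
delta([.5723,-.2066,.2248],105.5,0)
E
```

```text
clock: 15.48
position: [0.5656, -0.1966, 0.2257]
ee_rot: [-0.001, 0.606, 0.795, -0.0]
contact_force: [0.5, -0.2, -2.6]
width: 0.0044
gripper_force: 78.6
shift now-axes [-11.4   3.8   0.9] shift goal-axes [-11.4   3.7   0.9] turn [-0.01 -0.   -0.02]
```

```bash
python3 -m handwheel '[[[-6,2,0.5],[0,0,0],1],[[-5.5,2,0.5],[0,0,0],1],[[0,0,0],[0,0,0],1],[[0,0,0],[0,0,0],1]]'
python3 - <<'E'
from h import *
import pickle
delta([.5723,-.2066,.2248],105.5,0)
s=readout.get_state();im=vision.get_image("wrist");sd=vision.get_image("side");pickle.dump(s,open("w5.pkl","wb"))
cv2.imwrite("pics/w5raw.png",im)
p=proj(cam("side"),[s["position"]])[0];x,y=int(p[0]),int(p[1]);print(p)
o=np.zeros((600,800,3),np.uint8)
o[:,:450]=cv2.resize(im[140:380,230:410],(450,600),interpolation=2)
o[:,460:800]=cv2.resize(sd[y-40:y+80,x-34:x+34],(340,600),interpolation=2)
cv2.imwrite("pics/w5.png",o)
E
```

```text
clock: 15.98
position: [0.5732, -0.2036, 0.2254]
ee_rot: [-0.0, 0.605, 0.797, 0.0]
contact_force: [-0.1, -0.5, -1.4]
width: 0.0043
gripper_force: 78.6
shift now-axes [-2.6 -1.7  0.6] shift goal-axes [-2.6 -1.7  0.6] turn [-0.   -0.    0.02]
[336.49359012 152.75438666]
```

View pics/w5.png

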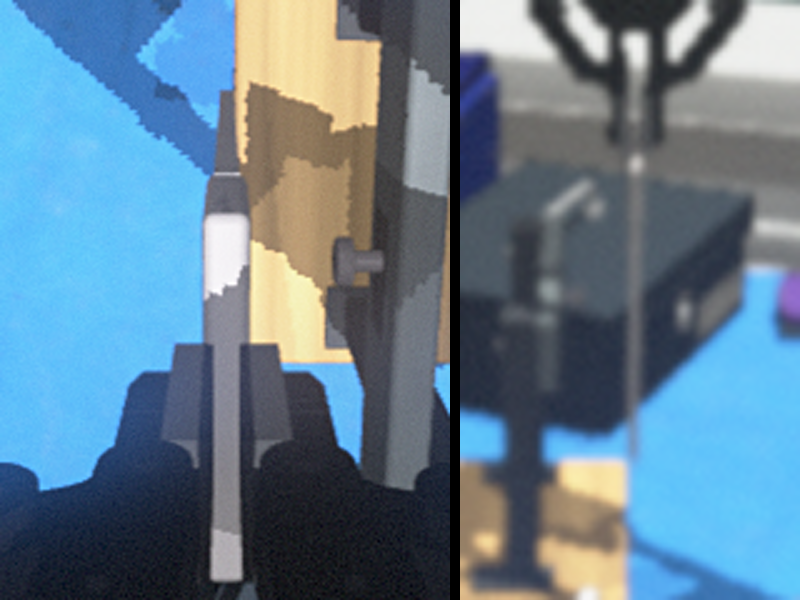

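```bash
python3 - <<'E'
from h import *
import pickle
s=pickle.load(open("w5.pkl","rb"));w=cam("wrist",s);r=quat(s["ee_rot"])
c=lambda a,b:[230+a/2.5,140+b/2.5]
T=lambda P:(r.inv().apply(P-s["position"])*1e3).round(1)
z=s["position"][2]
for h in (.033,.036,.039): print("plate top ends",h,T(onplane(w,[c(227,214),c(227,582)],[0,0,1],z+h)))
# bottom corner +y
for k in (.144,.147,.150): print("hem-bottom corner/bottom corner px",(proj(w,s["position"]+r.apply([[.0344,0,-.002],[.0344,-.0006,k]]))-[230,140])*2.5)
for zz in (.165,.168): print("screw head centre/shank",zz,T(onplane(w,[c(343,260.5),c(372,262)],[0,0,1],zz)))
print("head sides",T(onplane(w,[c(347,237),c(347,284)],[0,0,1],.168)))
print("rail front top edge",T(onplane(w,[c(408,60),c(385,440)],[0,0,1],.187)))
E
```

```text
plate top ends 0.033 [[ 33.9  -0.4 -33. ]
 [-36.   -0.3 -33. ]]
plate top ends 0.036 [[ 34.7  -0.4 -36. ]
 [-33.7  -0.3 -36. ]]
plate top ends 0.039 [[ 35.4  -0.4 -39. ]
 [-31.5  -0.3 -39. ]]
hem-bottom corner/bottom corner px [[228.50513016 172.89448384]
 [225.05820296  90.56565581]]
hem-bottom corner/bottom corner px [[228.50513016 172.89448384]
 [225.053878    89.64045173]]
hem-bottom corner/bottom corner px [[228.50513016 172.89448384]
 [225.04963123  88.73197974]]
screw head centre/shank 0.165 [[-2.8 31.8 60.4]
 [-3.3 39.8 60.4]]
screw head centre/shank 0.168 [[-1.9 31.4 57.4]
 [-2.3 39.3 57.4]]
head sides [[ 4.7 32.3 57.4]
 [-8.6 32.8 57.4]]
rail front top edge [[ 53.2  42.3  38.4]
 [-45.8  41.7  38.4]]
```

```bash
python3 -m handwheel '[[[-2.3,0,0],[0,0,0],1],[[0,8,0],[0,0,0],1],[[0,8,0],[0,0,0],1],[[0,6,0],[0,0,0],1],[[0,0,0],[0,0,0],1],[[0,0,0],[0,0,0],1]]'
python3 -m handwheel '[[[0,2,0],[0,0,0],1],[[0,2,0],[0,0,0],1],[[0,2,0],[0,0,0],1],[[0,0,0],[0,0,0],1]]'
```

```text
clock: 16.82
position: [0.5952, -0.2009, 0.225]
ee_rot: [-0.0, 0.605, 0.796, -0.0]
contact_force: [-0.2, 0.8, -0.9]
width: 0.0045
gripper_force: 78.6
clock: 17.32
position: [0.6012, -0.1993, 0.2251]
ee_rot: [0.0, 0.605, 0.796, -0.0]
contact_force: [0.9, -0.0, -1.1]
width: 0.0047
gripper_force: 78.6
```

```bash
python3 -m handwheel '[[[0.5,2,0],[0,0,0],1],[[0,2,0],[0,0,0],1],[[0,0,0],[0,0,0],1]]'
python3 -m handwheel '[[[0,2,0],[0,0,0],1],[[0,2,0],[0,0,0],1],[[0,0,0],[0,0,0],1]]'
```

```text
clock: 17.7
position: [0.605, -0.1977, 0.2251]
ee_rot: [0.0, 0.605, 0.796, -0.0]
contact_force: [0.1, -0.2, -1.8]
width: 0.0044
gripper_force: 78.6
clock: 18.08
position: [0.6089, -0.1966, 0.2251]
ee_rot: [0.0, 0.605, 0.796, -0.0]
contact_force: [-0.1, -0.2, -1.0]
width: 0.0043
gripper_force: 78.6
```

```bash
python3 -m handwheel '[[[0,1.5,0],[0,0,0],1],[[0,1,0],[0,0,0],1],[[0,0,0],[0,0,0],1]]'
python3 -m handwheel '[[[0,1,0],[0,0,0],1],[[0,0,0],[0,0,0],1]]'
python3 -m handwheel '[[[0,1,0],[0,0,0],1],[[0,0,0],[0,0,0],1]]'
```

```text
clock: 18.45
position: [0.6112, -0.196, 0.2251]
ee_rot: [0.0, 0.605, 0.796, -0.0]
contact_force: [-0.4, 0.3, -1.6]
width: 0.0043
gripper_force: 78.6
clock: 18.7
position: [0.6121, -0.1957, 0.2252]
ee_rot: [0.0, 0.605, 0.796, -0.0]
contact_force: [-0.1, 0.1, -1.8]
width: 0.0043
gripper_force: 78.6
clock: 18.95
position: [0.6131, -0.1954, 0.2252]
ee_rot: [0.0, 0.605, 0.796, -0.0]
contact_force: [0.5, -0.5, -1.2]
width: 0.004
gripper_force: 78.6
```

```bash
python3 -m handwheel '[[[0,1,0],[0,0,0],1],[[0,0,0],[0,0,0],1]]'
python3 -m handwheel '[[[0,0.7,0],[0,0,0],1],[[0,0,0],[0,0,0],1]]'
python3 -m handwheel '[[[0,0.7,0],[0,0,0],1],[[0,0,0],[0,0,0],1]]'
```

```text
clock: 19.2
position: [0.6139, -0.1952, 0.2252]
ee_rot: [-0.0, 0.605, 0.796, -0.0]
contact_force: [-0.2, -0.5, -1.3]
width: 0.0043
gripper_force: 78.7
clock: 19.45
position: [0.6145, -0.195, 0.2252]
ee_rot: [-0.0, 0.605, 0.796, -0.0]
contact_force: [-1.0, -0.3, -1.8]
width: 0.0043
gripper_force: 78.7
clock: 19.7
position: [0.6152, -0.1948, 0.2252]
ee_rot: [-0.0, 0.605, 0.796, -0.0]
contact_force: [-0.7, -0.1, -1.5]
width: 0.004
gripper_force: 78.8
```

```bash
python3 -m handwheel '[[[0,0.7,0],[0,0,0],1],[[0,0,0],[0,0,0],1]]'
python3 -m handwheel '[[[0,0.7,0],[0,0,0],1],[[0,0,0],[0,0,0],1]]'
python3 - <<'E'
from h import *
print(readout.get_state()["moment"])
E
```

```text
clock: 19.95
position: [0.6159, -0.1947, 0.2252]
ee_rot: [-0.0, 0.605, 0.796, -0.0]
contact_force: [-1.2, -0.8, -1.4]
width: 0.0047
gripper_force: 78.8
clock: 20.2
position: [0.6166, -0.1945, 0.2251]
ee_rot: [-0.0, 0.605, 0.796, -0.0]
contact_force: [-2.5, -0.4, -0.7]
width: 0.0041
gripper_force: 78.9
[-0.12342841  0.47106087 -0.04212616]
```

```bash
python3 -m handwheel '[[[0,0.7,0],[0,0,0],1],[[0,0,0],[0,0,0],1]]'
python3 -m handwheel '[[[0,0,1],[0,0,0],1],[[0,0,1],[0,0,0],1],[[0,0,1],[0,0,0],1],[[0,0,1],[0,0,0],1],[[0,0,0],[0,0,0],1]]'
python3 - <<'E'
from h import *
vision.get_image; im=vision.get_image("wrist");cv2.imwrite("pics/w6raw.png",im);print(readout.get_state()["moment"])
E
```

```text
clock: 20.45
position: [0.6172, -0.1943, 0.2251]
ee_rot: [-0.0, 0.605, 0.796, -0.0]
contact_force: [-1.5, -0.4, -1.2]
width: 0.0043
gripper_force: 79.0
clock: 21.08
position: [0.6173, -0.1943, 0.221]
ee_rot: [-0.0, 0.605, 0.796, -0.0]
contact_force: [-2.9, -0.8, -0.8]
width: 0.0045
gripper_force: 79.1
[-0.2462654   0.57832581 -0.0623684 ]
```

```bash
python3 -m handwheel '[[[0,0,1.5],[0,0,0],1],[[0,0,1.5],[0,0,0],1],[[0,0,1.5],[0,0,0],1],[[0,0,1.5],[0,0,0],1],[[0,0,0],[0,0,0],1]]'
python3 -m handwheel '[[[0,0,1.5],[0,0,0],1],[[0,0,1.5],[0,0,0],1],[[0,0,1.5],[0,0,0],1],[[0,0,1.5],[0,0,0],1],[[0,0,0],[0,0,0],1]]'
```

```text
clock: 21.75
position: [0.6172, -0.1943, 0.2149]
ee_rot: [-0.0, 0.605, 0.796, -0.0]
contact_force: [-3.0, -1.0, -0.7]
width: 0.0041
gripper_force: 79.2
clock: 22.38
position: [0.6172, -0.1943, 0.2089]
ee_rot: [-0.0, 0.605, 0.796, -0.0]
contact_force: [-3.5, -1.8, -0.5]
width: 0.0043
gripper_force: 79.3
```

```bash
python3 -m handwheel '[[[0,0,1.5],[0,0,0],1],[[0,0,1.5],[0,0,0],1],[[0,0,1.5],[0,0,0],1],[[0,0,0],[0,0,0],1]]'
python3 -m handwheel '[[[0,0,1],[0,0,0],1],[[0,0,1],[0,0,0],1],[[0,0,0],[0,0,0],1]]'
python3 -m handwheel '[[[0,0,1],[0,0,0],1],[[0,0,0],[0,0,0],1]]'
```

```text
clock: 22.88
position: [0.6171, -0.1943, 0.2044]
ee_rot: [-0.0, 0.605, 0.796, -0.0]
contact_force: [-3.9, -1.2, 0.7]
width: 0.0044
gripper_force: 79.5
clock: 23.25
position: [0.6173, -0.1943, 0.2027]
ee_rot: [0.0, 0.605, 0.796, -0.0]
contact_force: [-4.6, -2.1, 2.2]
width: 0.0045
gripper_force: 79.8
clock: 23.5
position: [0.6173, -0.1943, 0.2018]
ee_rot: [0.0, 0.605, 0.796, -0.0]
contact_force: [-5.0, -1.6, 2.3]
width: 0.0046
gripper_force: 79.9
```

```bash
python3 -m handwheel '[[[0,0,1],[0,0,0],1],[[0,0,0],[0,0,0],1]]'
python3 -m handwheel '[[[0,0,1],[0,0,0],1],[[0,0,0],[0,0,0],1]]'
python3 -m handwheel '[[[0,0,1],[0,0,0],1],[[0,0,0],[0,0,0],1]]'
```

```text
clock: 23.75
position: [0.6172, -0.1944, 0.2008]
ee_rot: [0.0, 0.605, 0.796, -0.0]
contact_force: [-5.2, -1.0, 3.3]
width: 0.0045
gripper_force: 79.9
clock: 24.0
position: [0.6172, -0.1944, 0.1999]
ee_rot: [0.0, 0.605, 0.796, -0.0]
contact_force: [-4.4, -1.8, 2.2]
width: 0.0043
gripper_force: 80.0
clock: 24.25
position: [0.6174, -0.1945, 0.1997]
ee_rot: [0.001, 0.605, 0.796, -0.0]
contact_force: [-5.7, -1.9, 5.7]
width: 0.0046
gripper_force: 80.4
```

```bash
python3 -m handwheel '[[[0,0,1],[0,0,0],1],[[0,0,0],[0,0,0],1]]'
python3 -m handwheel '[[[0,0,1],[0,0,0],1],[[0,0,0],[0,0,0],1]]'
```

```text
clock: 24.5
position: [0.6176, -0.1945, 0.1996]
ee_rot: [0.001, 0.605, 0.796, 0.0]
contact_force: [-6.1, -0.6, 8.3]
width: 0.0048
gripper_force: 81.0
clock: 24.75
position: [0.6178, -0.1946, 0.1995]
ee_rot: [0.002, 0.605, 0.796, 0.0]
contact_force: [-6.0, -0.7, 11.0]
width: 0.0044
gripper_force: 81.5
```

```bash
python3 -m handwheel '[[[0,-0.5,-1.2],[0,0,0],1],[[0,-0.5,-1.2],[0,0,0],1],[[0,0,0],[0,0,0],1],[[0,0,0],[0,0,0],1]]' 20
python3 -m handwheel '[[[0,0,0],[0,0,0],0.7],[[0,0,0],[0,0,0],0.5],[[0,0,0],[0,0,0],0.3],[[0,0,0],[0,0,0],0.3],[[0,0,0],[0,0,0],0.3]]'
```

```text
clock: 25.25
position: [0.6168, -0.1947, 0.1996]
ee_rot: [0.001, 0.605, 0.796, 0.0]
contact_force: [-4.9, -0.8, 5.7]
width: 0.0046
gripper_force: 80.3
clock: 25.88
position: [0.6166, -0.1944, 0.199]
ee_rot: [0.0, 0.605, 0.796, 0.0]
contact_force: [-0.2, 0.8, 0.3]
width: 0.03
gripper_force: 0.0
```

Released; lift clear, back off and tilt for one look.

```bash
python3 -m handwheel '[[[0,0,-10],[0,0,0],0.3],[[0,0,-20],[0,0,0],0.3],[[0,0,-25],[0,0,0],0.3],[[0,0,-25],[0,0,0],0.3],[[0,-30,-10],[0,0,0],0.3],[[0,-40,0],[0,0,0],0.3],[[0,-40,0],[0,0,0],0.3],[[0,0,0],[-0.95,0,0],0.3],[[0,0,0],[-0.95,0,0],0.3],[[0,0,0],[-0.95,0,0],0.3],[[0,0,0],[-0.95,0,0],0.3],[[0,0,0],[-0.95,0,0],0.3],[[0,0,0],[-0.95,0,0],0.3],[[0,0,0],[-0.95,0,0],0.3],[[0,0,0],[0,0,0],0.3],[[0,0,0],[0,0,0],0.3]]'
python3 - <<'E'
from h import *
im=vision.get_image("wrist");sd=vision.get_image("side");tp=vision.get_image("top")
o=np.zeros((600,800,3),np.uint8)
o[:,:500]=cv2.resize(im[80:380,220:470],(500,600),interpolation=2)
o[:300,500:]=cv2.resize(sd[130:230,265:365],(300,300),interpolation=2)
o[300:,500:]=cv2.resize(tp[150:250,430:530],(300,300),interpolation=2)
cv2.imwrite("pics/w7.png",o)
E
```

```text
clock: 27.88
position: [0.5109, -0.2246, 0.2902]
ee_rot: [0.207, 0.568, 0.749, 0.271]
contact_force: [-0.7, -0.0, 0.2]
width: 0.03
gripper_force: 0.0
```

View pics/w7.png

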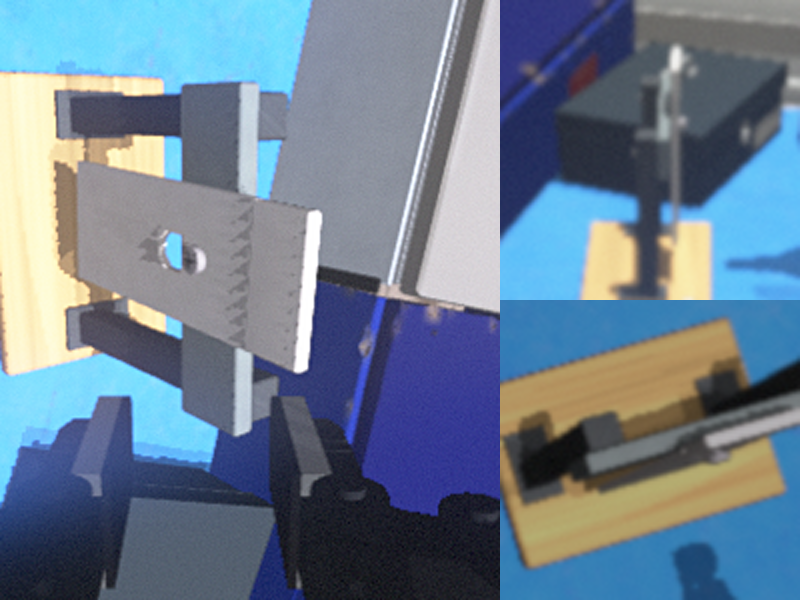

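```bash
python3 - <<'E'
from h import *
from scipy.optimize import least_squares
s=readout.get_state();w=cam("wrist",s)
px=np.array([(78,162),(82,279),(306,208),(297,371)])/2+[220,80]
# plate frame at seat: x normal, y, z; sheet front face x=-2.5, hem front x=-4
obj=np.array([[-2.5,35,-115],[-2.5,-35,-115],[-4,35,68],[-4,-35,68]])/1e3
st=R.from_euler("z",15.54,degrees=True)
def f(p,roll=None):
    r=st*R.from_euler("x",p[3] if roll is None else roll)
    return (proj(w,r.apply(obj)+p[:3])-px).ravel()
q=least_squares(f,[.615,-.195,.168,0]);print("fit",q.x[:3].round(4),"roll deg",np.degrees(q.x[3]),q.fun.round(1))
r=st*R.from_euler("x",q.x[3])
g=lambda P:((proj(w,r.apply(np.array(P)/1e3)+q.x[:3])-[220,80])*2).round(0)
print("crop px: hole centre",g([[-2.5,0,-24]]),"seat head front",g([[-11,0,0]]))
E
```

```text
fit [ 0.6167 -0.1955  0.1613] roll deg 2.3547643420746778 [-0.1  1.  -0.9 -0.5  1.1  0.3 -0.4 -0.7]
crop px: hole centre [[170. 250.]] seat head front [[187. 262.]]
```

```bash
python3 - <<'E'
from h import *
from scipy.optimize import least_squares
s=readout.get_state();w=cam("wrist",s)
st=R.from_euler("z",15.54,degrees=True)
px=np.array([(181,87),(240,84),(237,435),(182,409)])/2+[220,80]
obj=np.array([[0,85,-22],[0,85,22],[0,-85,22],[0,-85,-22]])/1e3
pp=np.array([(78,162),(82,279),(306,208),(297,371)])/2+[220,80]
op=np.array([[-2.5,35,-115],[-2.5,-35,-115],[-4,35,68],[-4,-35,68]])/1e3
def f(p):
    r=R.from_rotvec(p[3:6])*st
    c=np.array(p[:3])
    rp=r*R.from_euler("x",p[6])
    cp=c+r.apply([-.0025,p[7],p[8]])
    return np.r_[(proj(w,r.apply(obj)+c)-px).ravel(),(proj(w,rp.apply(op)+cp)-pp).ravel()]
q=least_squares(f,[.617,-.198,.165,0,0,0,0,.004,.003]);print(q.x.round(4),"roll rel. rail deg",np.degrees(q.x[6]),q.fun.round(1))
E
```

```text
[ 0.62   -0.198   0.1615  0.0083 -0.0055  0.0128  0.0347  0.0034 -0.    ] roll rel. rail deg 1.9887411387157417 [-0.9 -0.5  0.4  0.1 -0.3  0.7  0.3 -0.2  0.2  0.9  0.  -0.7  0.4  0.4
 -0.3 -0.7]
```

```bash
python3 -c "
from rig import manip
print(manip.sign_off())"
```

```text
the job is handed in; nothing more can be done
None
```

I hung the keyhole plate on the screw, drew it down to a firm stop, and let go. It hangs about 2° off straight by the last picture. The round-hole plate was left in the rack, and I handed the job in at about 28 s; no verdict came back.

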